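Feed a square-flanged bushing down the gravity chute

ROBOT

A 6-joint arm with a two-finger parallel gripper is mounted at the origin on the work surface. World frame = base frame: x ahead of the robot, y to its left, z up, the work surface at z = 0. Lengths are in mm, angles in rad, forces in N, time in s.
With the tool pointing down it reaches from about 250 to 800 mm from the base axis. Payload 3.9 kg.
Tool frame: the origin (TCP) lies midway between the tips of the shut fingers; the grasp point (between the pads) lies behind it (manip.grip_point_offset is the z of the grasp point in the tool frame, in mm); z points along the fingers, y is the line along which they close (so a half turn about z gives the same grasp; the last joint's range is limited). The gripper opens to 85 mm and grips with 20 to 120 N. Pads are 22 mm wide; open, the fingers measure 114 mm over their backs; the gripper's body (76 mm by 85 mm) begins 54 mm behind the grasp point. The pads swing forward as they close: fully open they stand 13 mm farther back than shut.
Start: joints at [-1.167, 0.26, -0.138, 1.173, 0, 1.571], TCP at [206.275, -482.769, 231.304] pointing down, gripper open.
Joint ranges: [-2.78, 2.78], [-0.83, 1.72], [-1.28, 1.37], [-1.9, 2.12], [-1.57, 1.48], [-3.14, 3.14]. Speed limits (rad/s): [2.57, 2.57, 3.14, 3.14, 3.14, 3.14].

INTERFACE

Orientations are given as a unit quaternion [w, x, y, z].
In Python, from workcell import manip gives the robot as it stands.
- The arm moves only by the shell command python3 -m inch 'ROWS' [FORCE]. ROWS is JSON, a list of rows, each a list of 7 numbers: the shift along the tool's x, y, z in m, then the turn, a rotation vector about the tool's x, y, z in degrees, then the opening in per cent of the stroke, from 0 (shut) to 100 (fully open). A call has exactly 10 rows; each row shifts and turns the commanded pose from where the row before left it, along the tool's axes as they then stand; what a row does not reach is not made up. A row lasts 1/12 s, in which the tool goes at most 41.7 mm and 7.16 degrees, less where a joint would pass 70% of its speed; a pose out of reach is approached as far as the arm can. A call with a gripper value outside its range is refused whole. The fingers move at their own pace and stop on an object; FORCE is the grip in N (left out, the last holds). Time passes only in rows, so rows that do not move let the fingers close, or fill a call up. It gives the time, the measured TCP pose, the force, the opening and the grip force at its end, in the units of the state.
- manip.state(): the state, without advancing time (a new reading comes with each control period).
- manip.capture(name): name is "side" or "top" or "wrist"; returns a dict with "color" (384x512x3 uint8, red, green, blue), "z_map" (384x512 float32, mm along the optical axis (not along the pixel's ray), 0 where there is no reading), "fov_y" (degrees; the focal length in pixels is half the picture's height over the tangent of half this angle, whatever the lens; pixels are square), "cx", "cy" (the principal point, pixels), "R" (3x3) and "t" (3): a world point X has camera coordinates R X + t; the wrist camera has in their place "mount" (4x4, takes a point from camera to tool coordinates, whose origin is the TCP and whose axes are the flange's). Camera axes: x right, y down, z forward; pixel columns grow to the right and rows downward; lengths in mm; the calibration is good to about 2 mm. A picture is of the moment at which its call begins: read the wrist's pose just before it.
- manip.job_done(): hands the job in; it is judged then, once.
The state is a dict: "time": time; "joints": joint angles; "joint_velocities": joint speeds; "joint_torque": joint torques, N m; "position": TCP position; "eef_rot": TCP orientation; "contact_force": force on the tool from outside, world axes, zero at the start; "moment": the same for the moment, N m; "grip_width": finger opening in mm; "finger_force": force on a finger pad.
Only numpy, scipy, OpenCV 4.12 (cv2) and the standard library are available. Lean on these libraries where they do the work, as an engineer would, in place of code of your own. Each camera call takes 0.05 s, during which the arm holds its last target. There are 200 camera calls.

TASK

Pick up the brass square-flanged bushing that stands flange down on the rubber mat, turn it over and set it into the top end of the sloping feed chute the one way it runs: flange up and square to the rails, body hanging down in the slot; lower it in rather than dropping it, and let it slide by itself down to the gate pin. Then pull the red gate knob out until it clicks and stays, let the bushing slide home against the yellow stop, and push the knob fully back in. Leave everything else on the bench where it is.

Things in the scene. Friction and masses are not known exactly. Their poses are not given: they have to be found in the camera images.
- bushing: brass, 0.25 kg: square flange 40 x 40 x 8 mm, round body 26 mm dia. standing 48 mm out of it, 3 mm end chamfer. Origin: flange centre. z: along the axis, out of the flange's free face (z=+4 mm; body end at -52 mm); x, y square to its sides. Starts standing on its flange, body up (z down), any yaw. Tipped past 45 deg it falls over and lies on a flange side and its body's end rim, z 9 deg above level
- chute: fixed chute on a blue base 240x110x12 mm. Origin: bench under the base's middle; z up, x level, the downhill way. Two steel rails (plates 4 mm thick, 64 deep, 29 apart, 37 over all) fall 30 deg to +x. The flange slides on their top edges (friction 0.28), body in the 60 mm deep slot between. They run from 45 mm uphill to 200 mm downhill of inlet; nothing stands beside or above their first 125 mm
- gate_foot (a point): where the gate pin's axis meets the rails' top plane, 100 mm down the slope from inlet; axes as chute. Here a blue bridge 30 mm long straddles the rails: 47 mm between its cheeks, 59 mm over all, underside 14 mm and top 20 mm above the rail tops. Only a bushing hanging flange up and squared to the rails passes under it
- inlet (a point): midway between the rails, on the plane of their top edges, near the upper end (225 mm above the bench): the place to set the bushing; its flange centre is 4 mm above this plane, square to the slope, when it rests on the rails. Axes as chute
- wait (a point): where the flange centre comes to rest when the bushing waits against the shut gate pin: 75 mm down the slope from inlet, 4 mm above the rail tops
- home (a point): where the flange centre comes to rest when the bushing is home against the yellow stop: 165 mm down the slope from inlet, 4 mm above the rail tops
- gate (a joint): travel of the red knob and its 10 mm gate pin, m: 0 = pushed fully in (pin bars the chute), 0.018 = pulled out to its detent (pin end 12 mm above the rail tops, chute free). It slides square to the rails, along z of point knob. A detent spring (about 6 N) turns over half-way; the knob stays at either end when let go
- knob (a point): middle of the red knob, moving with it: round, 26 mm in diameter, 22 mm tall (11 mm above and below this point), on a thin stem. Its z is the knob's axis, square to the slope (30 degrees from vertical, leaning downhill). Pushed in, this point is 45 mm above the rail tops and 25 mm above the bridge's top, 100 mm down the slope from inlet
- sleeve: a plain steel tube, 34 mm across and 36 mm tall, standing on the rubber mat near the bushing; bystander; origin at the centre of its foot
- socket: a dark steel hand socket, 32 mm across and 42 mm tall, standing on the rubber mat near the bushing; bystander; origin at the centre of its foot
- wrench: a steel wrench lying on the bench to the right; bystander
- screwdriver: a screwdriver lying on the bench to the left of the chute; bystander
- spray: a spray can, 60 mm across and 160 mm tall, standing at the back left; bystander; origin at the centre of its foot
- grease: a squat grease jar, 70 mm across and 70 mm tall, standing at the back; bystander; origin at the centre of its foot
- mug: a blue mug, 80 mm across and 90 mm tall, standing front left; bystander; origin at the centre of its foot
Things that resemble listed ones, but are neither listed nor needed, are in the scene too. What is shaped like the bushing but blue or orange is not meant.

How it is judged (in metres and radians):
On the way, in this order (a step that is already met when the one before it is completed fails the run):
1. the bushing waits in the chute, flange up, against the gate pin, let go, with the knob in (distance between bushing and wait below 0.009 m and angle between the z axis of bushing and the z axis of knob, either way round below 0.14 rad and angle between bushing's own z axis and vertical below 0.9 rad and value of joint gate below 0.004 m and contact force between the fingers and bushing below 0.05 N and linear speed of bushing below 0.02 m/s), for 0.2 s.
2. the knob is pulled past its half-way point (value of joint gate above 0.0095 m), for 0.02 s.
3. the bushing has slid home and the knob stands out at its detent (distance between bushing and home below 0.009 m and angle between the z axis of bushing and the z axis of knob, either way round below 0.14 rad and angle between bushing's own z axis and vertical below 0.9 rad and value of joint gate above 0.015 m), for 0.1 s.
At the end, for the whole second after the job is handed in: the bushing hangs flange up (axis within 8 degrees of square to the slope) with its flange centre within 8 mm of site home, at rest; the knob is pushed back in to within 2 mm (distance between bushing and home below 0.008 m and angle between the z axis of bushing and the z axis of knob, either way round below 0.14 rad and angle between bushing's own z axis and vertical below 0.9 rad and value of joint gate below 0.002 m and linear speed of bushing below 0.02 m/s); the robot touches nothing.
It fails at once if another thing on the bench moved by more than 30 mm (distance of any of sleeve, socket, wrench, screwdriver, spray, grease, mug from where it was at the start of the episode above 0.03 m).
It fails at once if the bushing falls freely from a height (faster than 0.9 m/s while not held) (linear speed of bushing above 0.9 m/s and contact force between the fingers and bushing below 0.05 N).
It also fails if it takes over 72 s, if anything falls off the work surface, if the arm or the gripper's body presses on something with over 40 N, if the wrist force passes 120 N, or if a joint passes its speed limit or range.

## Working session

There is one attempt and no reset: what is moved stays moved. The work goes in short steps, Python scripts to look and compute and a shell command to move; the robot and the scene stay as the last step left them, time stands still between calls to the robot, and variables do not carry over. Pictures are saved under pics/ and viewed, at most 10 in all, crops included, and the job is handed in when it is done.

```bash
ls; mkdir -p pics
cat > h.py <<'E'
import numpy as np, cv2
from workcell import manip
from scipy.spatial.transform import Rotation as Rn
def q2R(q): return Rn.from_quat([q[1],q[2],q[3],q[0]]).as_matrix()
def cap(n):
    s=manip.state(); c=manip.capture(n)
    if n=='wrist':
        M=np.array(c['mount']); T=np.eye(4); T[:3,:3]=q2R(s['eef_rot']); T[:3,3]=s['position']
        W=T@M; c['C']=W[:3,3]; c['Rw']=W[:3,:3]
    else:
        R=np.array(c['R']); c['Rw']=R.T; c['C']=-R.T@np.array(c['t'])
    c['f']=192/np.tan(np.radians(c['fov_y'])/2)
    return c
def pts(c):
    z=c['z_map']; v,u=np.mgrid[:z.shape[0],:z.shape[1]]
    P=np.stack([(u-c['cx'])/c['f']*z,(v-c['cy'])/c['f']*z,z],-1)
    return P@c['Rw'].T+c['C']
def save(c,n): cv2.imwrite('pics/'+n,c['color'][:,:,::-1])
E
python3 - <<'E'
from h import *
print(manip.state(), manip.grip_point_offset)
import pickle
for n in ['side','top','wrist']:
    c=cap(n); save(c,n+'0.png'); pickle.dump(c,open(n+'0.pkl','wb')); print(n,c['C'],c['Rw'].round(3).tolist(),c['f'])
a=[cv2.imread(f'pics/{n}0.png') for n in ['side','top','wrist']]
E
```

```text
pics
{'time': 0.0, 'joints': array([-1.16698680e+00,  2.60701178e-01, -1.39367993e-01,  1.17270518e+00,
       -1.20177024e-05,  1.57082258e+00]), 'joint_velocities': array([ 7.07771511e-04, -1.38585027e-03, -1.68713399e-04,  1.24586581e-03,
       -1.91357202e-03,  3.91626374e-05]), 'joint_torque': array([ 2.91813230e-04, -4.05682826e+01,  2.53919703e+01,  1.88491313e-02,
        1.31155120e-04,  5.95984361e-06]), 'position': array([ 206.01382631, -482.14922696,  230.45631752]), 'eef_rot': array([-9.67713883e-04,  9.79688534e-01,  2.00522811e-01, -2.04231757e-04]), 'contact_force': array([-0.75026383, -0.63245974, -1.21827579]), 'moment': array([ 0.00033365, -0.01523597, -0.03339218]), 'finger_force': 0.0, 'grip_width': 85.33351074998187} -18.700000000000003
side [ 356.13792609 -935.23325248 1199.69237527] [[0.979, -0.151, 0.135], [-0.203, -0.737, 0.645], [0.003, -0.659, -0.752]] 434.29328821145697
top [ 359.14090422  -24.23945282 1601.30072648] [[-0.007, -0.992, 0.127], [-1.0, 0.007, 0.001], [-0.002, -0.127, -0.992]] 421.8936045725979
wrist [ 278.61361651 -451.45755729  372.9054818 ] [[0.394, -0.875, -0.282], [-0.919, -0.375, -0.119], [-0.002, 0.306, -0.952]] 269.38456499047
```

View pics/side0.png

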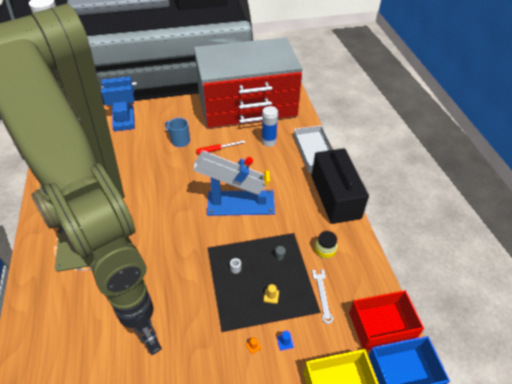

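View pics/top0.png

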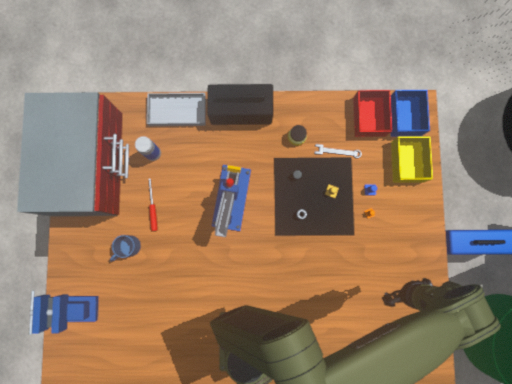

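The side view shows the brass bushing at (272,293) on the black mat and the chute at (235,185), with its knob at (249,161). In the top view they are at (332,191) and (232,200), with downhill towards +x. Next I'll measure them.

Run:
```python
from h import *
import pickle
for n,boxes in [('side',{'bush':(255,275,290,310),'chute':(190,145,280,220)}),('top',{'bush':(320,178,345,205),'chute':(208,160,255,240)})]:
    c=pickle.load(open(n+'0.pkl','rb')); P=pts(c); hsv=cv2.cvtColor(c['color'],cv2.COLOR_RGB2HSV)
    H,S,V=[hsv[...,i].astype(int) for i in range(3)]
    M={'bush':(H>15)&(H<32)&(S>110)&(V>90),'knob':((H<8)|(H>172))&(S>150),'blue':(H>100)&(H<125)&(S>150),'stop':(H>22)&(H<34)&(S>180)&(V>150)}
    for k,b in [('bush','bush'),('knob','chute'),('blue','chute'),('stop','chute')]:
        x0,y0,x1,y1=boxes[b]; m=M[k][y0:y1,x0:x1]; p=P[y0:y1,x0:x1][m]
        if len(p)<3: print(n,k,len(p));continue
        print(n,k,len(p),'med',np.median(p,0).round(1),'lo',np.percentile(p,3,axis=0).round(0),'hi',np.percentile(p,97,axis=0).round(0))
        if k=='blue':
            q=p[(p[:,2]<25)]
            if len(q)>20:
                r=cv2.minAreaRect(q[:,:2].astype(np.float32)); print('  base',r)
        if k=='bush':
            q=p[p[:,2]>50]; print('  top',len(q),q.mean(0) if len(q) else '')
            q=p[p[:,2]<20]; print('  flange',len(q), q.mean(0) if len(q) else '')
    # grey rails
    x0,y0,x1,y1=boxes['chute']; g=(S<60)&(P[...,2]>90)&(P[...,2]<290); p=P[y0:y1,x0:x1][g[y0:y1,x0:x1]]
    print(n,'rails',len(p)); r=cv2.minAreaRect(p[:,:2].astype(np.float32)); print(r)
    A=np.c_[p[:,:2],np.ones(len(p))]; print(np.linalg.lstsq(A,p[:,2],rcond=None)[0])
    vx=cv2.fitLine(p[:,:2].astype(np.float32),cv2.DIST_HUBER,0,.01,.01).ravel(); print(vx,p.min(0),p.max(0))
```

```text
side bush 263 med [ 543.9 -330.8    9.2] lo [ 522. -346.   -2.] hi [ 570. -301.   58.]
  top 54 [ 543.6524045  -324.44828134   55.06381559]
  flange 163 [ 545.59261913 -328.39134928    5.42252766]
side knob 169 med [469.9 342.9  24.2] lo [403.  41.   8.] hi [559. 357. 227.]
side blue 1607 med [517.6  45.8  13.1] lo [416.  -4.   7.] hi [627. 101. 192.]
  base ((522.4448852539062, 53.852012634277344), (107.69577026367188, 231.0074920654297), 79.405029296875)
side stop 55 med [611.1  40.5 142.1] lo [602.  19.  -2.] hi [657. 180. 148.]
side rails 1309
((489.7991943359375, 65.10645294189453), (52.48265075683594, 230.8931121826172), 79.93907928466797)
[ -0.39718589   0.64421805 326.02295217]
[ 9.8408496e-01 -1.7769861e-01  4.8034445e+02  4.9756897e+01] [374.76228884  20.79873016  90.24179948] [600.80911884 101.73148775 250.42808875]
top bush 144 med [ 544.8 -320.9   10.1] lo [ 524. -347.   -3.] hi [ 571. -303.   60.]
  top 39 [ 536.75500769 -309.03839715  134.96082154]
  flange 95 [ 547.28991015 -321.65798473    6.04132566]
top knob 44 med [554.3  50.3 223.5] lo [544.  41. 143.] hi [578.  60. 229.]
top blue 0
top stop 34 med [616.3  40.5 144.4] lo [610.  23. 137.] hi [623.  61. 149.]
top rails 641
((499.4356994628906, 65.1148910522461), (49.151302337646484, 245.54766845703125), 78.21107482910156)
[-3.92758138e-01 -1.18257129e-01  3.60390355e+02]
[ 9.7931957e-01 -2.0231953e-01  4.7236560e+02  6.9530632e+01] [377.37484233  15.97406919  93.67142827] [614.59892115  98.44134825 245.92876236]
```

```bash
python3 -m inch '[[0,0,0,0,0,0,100],[0,0,0,0,0,0,100],[0,0,0,0,0,0,100],[0,0,0,0,0,0,100],[0,0,0,0,0,0,100],[0,0,0,0,0,0,100],[0,0,0,0,0,0,100],[0,0,0,0,0,0,100],[0,0,0,0,0,0,100],[0,0,0,0,0,0,100]]' 60; python3 -c "
from h import *
s=manip.state();print(q2R(s['eef_rot']).round(3))"
```

```text
time: 0.98
position: [206.3, -482.8, 231.3]
eef_rot: [0.0, 0.98, 0.201, 0.0]
contact_force: [-0.3, 1.0, 0.9]
grip_width: 85.0
finger_force: 0.0
[[ 0.92   0.393  0.   ]
 [ 0.393 -0.92  -0.   ]
 [ 0.     0.    -1.   ]]
```

```bash
python3 -m inch '[[0.037,-0.0015,0,0,0,0,100],[0.037,-0.0015,0,0,0,0,100],[0.037,-0.0015,0,0,0,0,100],[0.037,-0.0015,0,0,0,0,100],[0.037,-0.0015,0,0,0,0,100],[0.037,-0.0015,0,0,0,0,100],[0.037,-0.0015,0,0,0,0,100],[0.037,-0.0015,0,0,0,0,100],[0.037,-0.0015,0,0,0,0,100],[0.037,-0.0015,0,0,0,0,100]]'
python3 - <<'E'
from h import *
import pickle
s=manip.state(); print(s['joints'].round(3))
c=cap('wrist'); save(c,'w1.png'); pickle.dump(c,open('w1.pkl','wb'))
E
```

```text
time: 1.82
position: [542.2, -322.5, 231.3]
eef_rot: [0.0, 0.98, 0.201, 0.0]
contact_force: [1.3, -0.4, 0.2]
grip_width: 85.1
finger_force: 0.0
[-0.537  0.446  0.142  1.267 -0.     2.201]
```

View pics/w1.png

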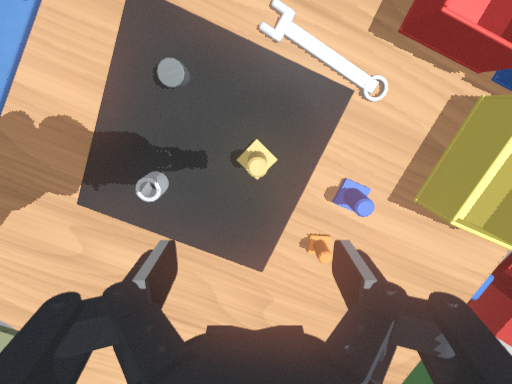

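The wrist view shows the bushing at (257,160), body end up, with its flange turned roughly 45° in the picture. The socket (172,73), sleeve (152,186) and blue look-alike (355,197) are well clear.

```bash
cat >> h.py <<'E'
def ray(c,u,v,z):
    d=c['Rw']@np.array([(u-c['cx'])/c['f'],(v-c['cy'])/c['f'],1.]); return c['C']+d*(z-c['C'][2])/d[2]
E
python3 - <<'E'
from h import *
import pickle
c=pickle.load(open('w1.pkl','rb')); hsv=cv2.cvtColor(c['color'],cv2.COLOR_RGB2HSV)
m=cv2.inRange(hsv,(15,60,70),(35,255,255)); m[:, :225]=0; m[:,290:]=0; m[:130]=0;m[190:]=0
P=pts(c); p=P[m>0]; print(len(p))
q=p[p[:,2]>50]; print('top',len(q),q.mean(0).round(1), (q.max(0)+q.min(0))/2)
ct=max(cv2.findContours(m,0,1)[0],key=cv2.contourArea)
w=np.array([ray(c,u,v,8)[:2] for u,v in ct[:,0]],np.float32); print(w.round(0)[::4].tolist()); print(cv2.minAreaRect(w))
vv,uu=np.nonzero(m); k=(P[vv,uu,2]>3)&(P[vv,uu,2]<16); f=P[vv,uu][k]; print(cv2.minAreaRect(f[:,:2].astype(np.float32)))
cv2.imwrite('pics/w1c.png',cv2.resize(c['color'][125:195,215:300,::-1],None,fx=7,fy=7,interpolation=0))
E
```

```text
974
top 345 [ 549.6 -322.9   58.6] [ 575.35905142 -313.79907121  211.99883034]
[[575.0, -312.0], [569.0, -309.0], [566.0, -308.0], [559.0, -305.0], [551.0, -302.0], [546.0, -300.0], [539.0, -298.0], [534.0, -300.0], [532.0, -306.0], [530.0, -312.0], [526.0, -318.0], [523.0, -326.0], [523.0, -332.0], [525.0, -337.0], [530.0, -341.0], [537.0, -343.0], [544.0, -344.0], [551.0, -347.0], [558.0, -350.0], [562.0, -345.0], [564.0, -338.0], [566.0, -333.0], [568.0, -327.0], [570.0, -322.0], [573.0, -315.0]]
((547.522216796875, -323.2874450683594), (46.09016799926758, 43.35215377807617), 68.59796142578125)
((548.2564086914062, -323.70916748046875), (40.2424201965332, 40.042484283447266), 68.81092071533203)
```

View pics/w1c.png

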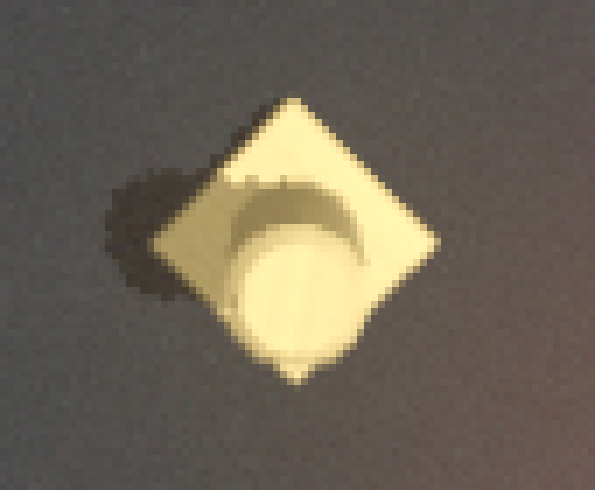

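The crop confirms the flange's square outline, and its centre comes out at (548,-323.5) with sides at 68.7°. I'll align with it and descend.

```bash
python3 -m inch '[[0,0,0.02,0,0,-6.5,100],[0,0,0.02,0,0,-6.5,100],[0,0,0.02,0,0,-6.5,100],[0,0,0.02,0,0,-6.5,100],[0,0,0.02,0,0,-6.5,100],[0,0,0.02,0,0,-6.5,100],[0,0,0.02,0,0,-6.5,100],[0.001,0.006,0.022,0,0,0,100],[0,0,0.022,0,0,0,100],[0,0,0.022,0,0,0,100]]' 80
python3 -m inch '[[0,0,0,0,0,0,100],[0,0,0,0,0,0,0],[0,0,0,0,0,0,0],[0,0,0,0,0,0,0],[0,0,0,0,0,0,0],[0,0,0,0,0,0,0],[0,0,0,0,0,0,0],[0,0,0,0,0,0,0],[0,0,0,0,0,0,0],[0,0,0,0,0,0,0]]' 80
python3 -c "
from h import *
s=manip.state();print(s['joints'].round(3),q2R(s['eef_rot']).round(3).tolist())"
```

```text
time: 2.7
position: [546.8, -325.1, 24.4]
eef_rot: [0.0, 0.826, 0.564, 0.0]
contact_force: [-0.2, 1.1, 0.2]
grip_width: 85.5
finger_force: 0.0
time: 3.53
position: [547.3, -325.4, 27.1]
eef_rot: [0.001, 0.826, 0.564, 0.0]
contact_force: [-1.5, -0.6, 5.7]
grip_width: 23.8
finger_force: 78.5
[-0.536  0.587 -0.173  0.808 -0.     1.407] [[0.364, 0.931, 0.002], [0.931, -0.364, -0.001], [-0.001, 0.002, -1.0]]
```

```bash
python3 -m inch '[[0,0,-0.02,0,0,0,0],[0,0,-0.02,0,0,0,0],[0,0,-0.02,0,0,0,0],[0,0,0,0,6.5,0,0],[0,0,0,0,6.5,0,0],[0,0,0,0,6.5,0,0],[0,0,0,0,6.5,0,0],[0,0,0,0,6.5,0,0],[0,0,0,0,6.5,0,0],[0,0,0,0,6.5,0,0]]'
python3 -m inch '[[0,0,0,0,6.5,0,0],[0,0,0,0,6.5,0,0],[0,0,0,0,6.5,0,0],[0,0,0,0,0,0,0],[0,0,0,0,0,0,0],[0,0,0,0,0,0,0],[0,0,0,0,0,0,0],[0,0,0,0,0,0,0],[0,0,0,0,0,0,0],[0,0,0,0,0,0,0]]'
python3 - <<'E'
from h import *
s=manip.state();print(s['joints'].round(3),q2R(s['eef_rot']).round(3).tolist())
c=cap('wrist'); save(c,'w2.png')
E
```

```text
time: 4.37
position: [546.6, -326.3, 85.9]
eef_rot: [-0.217, 0.761, 0.52, 0.321]
contact_force: [-1.2, 0.2, -3.1]
grip_width: 23.7
finger_force: 79.2
time: 5.2
position: [547.2, -324.8, 88.0]
eef_rot: [-0.301, 0.696, 0.477, 0.443]
contact_force: [-0.4, -0.5, -3.5]
grip_width: 23.7
finger_force: 79.4
[-0.932  1.052  0.374  1.738  0.875  0.593] [[0.151, 0.932, 0.33], [0.398, -0.363, 0.843], [0.905, 0.004, -0.425]]
```

View pics/w2.png

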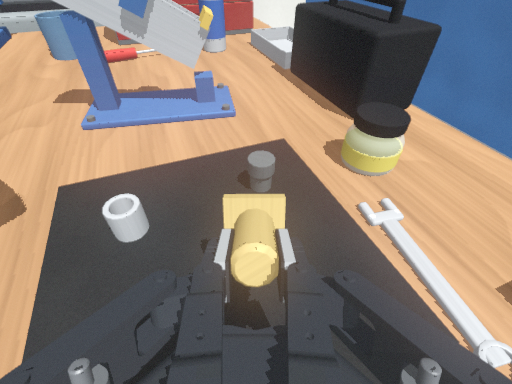

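The bushing is held straight at (255,245), flange beyond the fingertips. I'll lower it to the mat.

```bash
python3 -m inch '[[-0.009,0,0.0042,0,0,0,0],[-0.009,0,0.0042,0,0,0,0],[-0.009,0,0.0042,0,0,0,0],[-0.009,0,0.0042,0,0,0,0],[-0.006,0,0.0028,0,0,0,0],[-0.004,0,0.002,0,0,0,0],[-0.003,0,0.0014,0,0,0,0],[-0.0018,0,0.0008,0,0,0,0],[0,0,0,0,0,0,0],[0,0,0,0,0,0,0]]'
```

```text
time: 6.08
position: [546.7, -324.9, 29.4]
eef_rot: [-0.303, 0.697, 0.476, 0.444]
contact_force: [-0.3, 0.0, -3.2]
grip_width: 23.3
finger_force: 79.4
```

```bash
python3 -m inch '[[-0.0015,0,0.0007,0,0,0,0],[-0.001,0,0.0005,0,0,0,0],[0,0,0,0,0,0,0],[0,0,0,0,0,0,30],[0,0,0,0,0,0,40],[0,0,0,0,0,0,60],[0,0,0,0,0,0,70],[0,0,0,0,0,0,70],[0,0,0,0,0,0,70],[0,0,0,0,0,0,70]]'
python3 -m inch '[[0.01,0,-0.01,0,0,0,70],[0.02,0,-0.02,0,0,0,70],[0.02,0,-0.02,0,0,0,70],[0.02,0,-0.02,0,0,0,80],[0.02,0,-0.02,0,0,0,90],[0,0,0,0,-7,0,100],[0,0,0,0,-7,0,100],[0,0,0,0,-7,0,100],[0,0,0,0,-7,0,100],[0,0,0,0,-7,0,100]]'
python3 -m inch '[[0,0,0,0,-7,0,100],[0,0,0,0,-7,0,100],[0,0,0,0,-7,0,100],[0,0,0,0,-7,0,100],[0,0,0,0,-1.5,0,100],[0,0,-0.02,0,0,0,100],[0,0,-0.02,0,0,0,100],[0,0,-0.02,0,0,0,100],[0,0,0,0,0,0,100],[0,0,0,0,0,0,100]]'
python3 - <<'E'
from h import *
s=manip.state();print(s['joints'].round(3),q2R(s['eef_rot']).round(3).tolist())
c=cap('wrist'); save(c,'w3.png')
hsv=cv2.cvtColor(c['color'],cv2.COLOR_RGB2HSV)
m=cv2.inRange(hsv,(15,60,70),(35,255,255)); P=pts(c)
m[(abs(P[...,0]-548)>90)|(abs(P[...,1]+323)>90)]=0
p=P[m>0]; print(len(p),p[:,2].min(),p[:,2].max()); 
for lo,hi in [(31,46),(0,30)]:
    q=p[(p[:,2]>lo)&(p[:,2]<hi)]; print(lo,len(q),q.mean(0).round(1),cv2.minAreaRect(q[:,:2].astype(np.float32)))
E
```

```text
time: 6.92
position: [546.6, -324.6, 26.3]
eef_rot: [-0.303, 0.697, 0.475, 0.444]
contact_force: [0.8, -0.0, 0.2]
grip_width: 59.5
finger_force: 0.0
time: 7.75
position: [530.9, -366.6, 147.3]
eef_rot: [-0.143, 0.799, 0.545, 0.212]
contact_force: [0.9, 0.9, 0.0]
grip_width: 85.3
finger_force: 0.0
time: 8.58
position: [531.2, -366.0, 207.2]
eef_rot: [-0.001, 0.826, 0.564, 0.004]
contact_force: [0.4, 1.0, 0.3]
grip_width: 85.4
finger_force: 0.0
[-0.608  0.479  0.134  1.226  0.009  1.336] [[0.364, 0.931, 0.005], [0.931, -0.364, 0.007], [0.008, 0.003, -1.0]]
2440 -2.390445019660092 350.25849919170025
31 319 [ 549.9 -319.4   38.3] ((548.2219848632812, -324.07373046875), (19.562135696411133, 38.98119354248047), 68.56592559814453)
0 1120 [ 543.9 -349.6   17. ] ((548.1107177734375, -357.8896789550781), (179.5231475830078, 110.05071258544922), 0.010893372818827629)
```

View pics/w3.png

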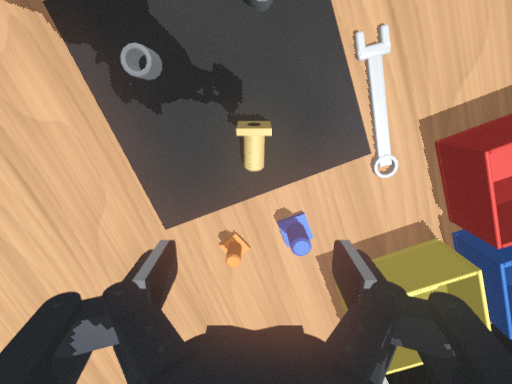

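The bushing now lies with its flange at (254,129) and its body at (254,155), pointing along tool -x as planned. I'll measure the flange plate.

Run:
```python
from h import *
c=cap('wrist'); hsv=cv2.cvtColor(c['color'],cv2.COLOR_RGB2HSV)
m=cv2.inRange(hsv,(15,60,70),(35,255,255)); P=pts(c)
m[(abs(P[...,0]-548)>60)|(abs(P[...,1]+323)>60)]=0
a=np.radians(68.7); u=np.array([np.cos(a),np.sin(a)]); v=np.array([u[1],-u[0]])
p=P[m>0]; s=(p[:,:2]-[548,-324])@u; w=(p[:,:2]-[548,-324])@v
for z0 in [5,15,25,32,36,39]:
    k=(p[:,2]>z0)&(p[:,2]<z0+4); print(z0,k.sum(),'along',np.percentile(s[k],[2,50,98]).round(1),'lat',np.percentile(w[k],[2,98]).round(1))
# yaw: z>33 flange band
k=(p[:,2]>33)&(p[:,2]<46); print(cv2.fitLine(p[k][:,:2].astype(np.float32),2,0,.01,.01).ravel())
```

```text
5 10 along [13.1 13.2 14.2] lat [-17.8  17.4]
15 56 along [-43.4 -21.   12.5] lat [-16.6  17.5]
25 325 along [-39.5 -20.5  10.7] lat [-12.8  10.7]
32 35 along [5.4 9.1 9.2] lat [-17.9  18.6]
36 193 along [0.5 3.9 8.4] lat [-18.1  19.1]
39 222 along [0.6 5.1 8.5] lat [-19.2  19. ]
[ 9.3185610e-01 -3.6282802e-01  5.4976819e+02 -3.1925266e+02]
```

```bash
python3 -m inch '[[0,0,0,0,-6.8,0,100],[0,0,0,0,-6.8,0,100],[0,0,0,0,-6.8,0,100],[0,0,0,0,-6.8,0,100],[0,0,0,0,-6.8,0,100],[0,0,0,0,-6.8,0,100],[0.039,0,0.01,0,0,0,100],[0.039,0,0.01,0,0,0,100],[0.039,0,0.01,0,0,0,100],[0.03,0,0.01,0,0,0,100]]'
python3 -m inch '[[0.01,0,0.02,0,0,0,100],[0,0,0.01,0,0,0,100],[0,0,0,0,0,0,100],[0,0,0,0,0,0,100],[0,0,0,0,0,0,100],[0,0,0,0,0,0,100],[0,0,0,0,0,0,100],[0,0,0,0,0,0,100],[0,0,0,0,0,0,100],[0,0,0,0,0,0,100]]'
python3 - <<'E'
from h import *
s=manip.state();R=q2R(s['eef_rot']);print(s['joints'].round(3),R.round(3).tolist())
print(R.T@(np.array([545.9,-329.3,13])-s['position']))
E
```

```text
time: 9.52
position: [560.7, -283.2, 76.4]
eef_rot: [0.192, 0.775, 0.53, -0.286]
contact_force: [1.0, -0.1, 0.1]
grip_width: 85.4
finger_force: 0.0
time: 10.35
position: [558.0, -296.4, 51.6]
eef_rot: [0.194, 0.775, 0.529, -0.284]
contact_force: [-0.2, -0.3, -0.1]
grip_width: 85.3
finger_force: 0.0
[-0.162  0.682 -0.148  0.916 -0.685  1.845] [[0.278, 0.931, -0.235], [0.71, -0.364, -0.602], [-0.647, 0.001, -0.763]]
[-1.74217174  0.70650864 52.05364674]
```

```bash
python3 -m inch '[[-0.0017,0.0007,0.012,0,0,0,100],[0,0,0.014,0,0,0,100],[0,0,0.014,0,0,0,100],[0,0,0.012,0,0,0,100],[0,0,0,0,0,0,100],[0,0,0,0,0,0,0],[0,0,0,0,0,0,0],[0,0,0,0,0,0,0],[0,0,0,0,0,0,0],[0,0,0,0,0,0,0]]' 80
python3 -m inch '[[0,0,0,0,0,0,0],[0,0,0,0,0,0,0],[0,0,-0.01,0,0,0,0],[-0.01,0,-0.015,0,0,0,0],[-0.015,0,-0.02,0,0,0,0],[-0.02,0,-0.02,0,0,0,0],[-0.02,0,-0.02,0,0,0,0],[-0.02,0,-0.02,0,0,0,0],[-0.02,0,-0.02,0,0,0,0],[0,0,0,0,0,0,0]]'
python3 - <<'E'
from h import *
s=manip.state();R=q2R(s['eef_rot']);print(s['joints'].round(3),R.round(3).tolist())
c=cap('wrist'); save(c,'w4.png')
hsv=cv2.cvtColor(c['color'],cv2.COLOR_RGB2HSV)
P=pts(c); Q=(P-s['position'])@R  # tool coords
m=cv2.inRange(hsv,(15,60,70),(35,255,255))>0
m&=np.linalg.norm(Q,axis=-1)<90
q=Q[m]; print(len(q),np.percentile(q,[1,50,99],axis=0).round(1))
E
```

```text
time: 11.18
position: [546.6, -328.9, 13.5]
eef_rot: [0.195, 0.775, 0.529, -0.284]
contact_force: [-0.3, 2.7, 4.3]
grip_width: 38.5
finger_force: 79.8
time: 12.02
position: [548.1, -329.6, 181.1]
eef_rot: [0.197, 0.776, 0.528, -0.282]
contact_force: [1.0, -0.2, -2.9]
grip_width: 38.2
finger_force: 81.0
[-0.215  0.545 -0.026  1.124 -0.694  1.777] [[0.283, 0.931, -0.23], [0.708, -0.365, -0.604], [-0.646, 0.009, -0.763]]
5166 [[-10.6 -19.4 -28.7]
 [  5.9  -0.  -17. ]
 [ 22.5  19.5  -2.5]]
```

View pics/w4.png

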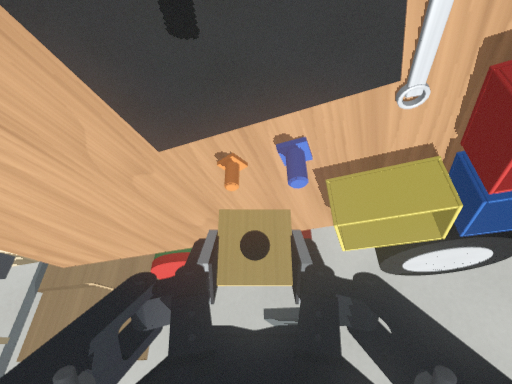

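The wrist view shows the flange held square with its free face at (255,247). For the chute, though, this hand orientation would need j6 ≈ 3.5, past its range. I'll set the bushing back down and regrasp with the tool turned half a turn.

```bash
python3 -m inch '[[0.02,0,0.02,0,0,0,0],[0.02,0,0.02,0,0,0,0],[0.02,0,0.02,0,0,0,0],[0.02,0,0.02,0,0,0,0],[0.015,0,0.02,0,0,0,0],[0.01,0,0.014,0,0,0,0],[0,0,0.005,0,0,0,0],[0,0,0.004,0,0,0,0],[0,0,0.001,0,0,0,0],[0,0,0,0,0,0,0]]'
python3 -m inch '[[0,0,0,0,0,0,0],[0,0,0,0,0,0,60],[0,0,0,0,0,0,70],[0,0,0,0,0,0,100],[0,0,0,0,0,0,100],[0,0,-0.02,0,0,0,100],[0,0,-0.02,0,0,0,100],[0,0,-0.02,0,0,0,100],[0,0,-0.02,0,0,0,100],[0,0,0,0,0,0,100]]'
python3 -m inch '[[0,0,0,0,0,-7,100],[0,0,0,0,0,-7,100],[0,0,0,0,0,-7,100],[0,0,0,0,0,-7,100],[0,0,0,0,0,-7,100],[0,0,0,0,0,-7,100],[0,0,0,0,0,-7,100],[0,0,0,0,0,-7,100],[0,0,0,0,0,-7,100],[0,0,0,0,0,-7,100]]'
python3 -m inch '[[0,0,0,0,0,-7,100],[0,0,0,0,0,-7,100],[0,0,0,0,0,-7,100],[0,0,0,0,0,-7,100],[0,0,0,0,0,-7,100],[0,0,0,0,0,-7,100],[0,0,0,0,0,-7,100],[0,0,0,0,0,-7,100],[0,0,0,0,0,-7,100],[0,0,0,0,0,-7,100]]'
python3 -m inch '[[0,0,0,0,0,-7,100],[0,0,0,0,0,-7,100],[0,0,0,0,0,-7,100],[0,0,0,0,0,-7,100],[0,0,0,0,0,-7,100],[0,0,0,0,0,-5,100],[0,0,0,0,0,0,100],[0,0,0,0,0,0,100],[0,0,0,0,0,0,100],[0,0,0,0,0,0,100]]'
python3 - <<'E'
from h import *
s=manip.state();R=q2R(s['eef_rot']);print(s['joints'].round(3),R.round(3).tolist())
print(R.T@(np.array([546.5,-328.9,13.5])-s['position']))
c=cap('wrist'); save(c,'w5.png')
hsv=cv2.cvtColor(c['color'],cv2.COLOR_RGB2HSV)
P=pts(c); m=cv2.inRange(hsv,(15,60,70),(35,255,255))>0
m&=(abs(P[...,0]-548)<70)&(abs(P[...,1]+323)<70)&(P[...,2]<60)
a=np.radians(68.7); u=np.array([np.cos(a),np.sin(a)]); v=np.array([u[1],-u[0]])
p=P[m]; S=(p[:,:2]-[548,-324])@u; w=(p[:,:2]-[548,-324])@v
for z0 in [36,39]:
    k=(p[:,2]>z0)&(p[:,2]<z0+4); print(z0,k.sum(),np.percentile(S[k],[2,50,98]).round(1),'lat',np.percentile(w[k],[2,98]).round(1))
k=(p[:,2]>36)&(p[:,2]<46); print(cv2.fitLine(p[k][:,:2].astype(np.float32),2,0,.01,.01).ravel())
E
```

```text
time: 12.9
position: [545.5, -327.7, 13.5]
eef_rot: [0.194, 0.775, 0.53, -0.285]
contact_force: [-0.7, 6.1, 8.8]
grip_width: 38.6
finger_force: 82.5
time: 13.73
position: [567.6, -279.3, 76.7]
eef_rot: [0.196, 0.775, 0.53, -0.283]
contact_force: [0.6, -0.5, 0.4]
grip_width: 85.6
finger_force: 0.0
time: 14.57
position: [563.8, -281.1, 73.0]
eef_rot: [-0.006, 0.329, 0.879, -0.345]
contact_force: [-0.8, 0.5, 0.5]
grip_width: 85.6
finger_force: 0.0
time: 15.4
position: [563.8, -281.1, 73.0]
eef_rot: [-0.203, -0.235, 0.909, -0.279]
contact_force: [-0.2, -0.3, 0.5]
grip_width: 85.1
finger_force: 0.0
time: 16.23
position: [564.4, -280.6, 73.9]
eef_rot: [-0.285, -0.529, 0.776, -0.194]
contact_force: [-0.1, 0.0, -0.2]
grip_width: 85.4
finger_force: 0.0
[-0.136  0.668 -0.106  0.994 -0.68  -1.263] [[-0.279, -0.931, -0.236], [-0.71, 0.366, -0.602], [0.647, -0.0, -0.763]]
[ 0.15413307 -0.94211224 79.39515972]
36 420 [0.5 4.9 9.5] lat [-20.5  18.3]
39 450 [0.7 5.2 8.9] lat [-20.1  18.3]
[ 9.2435634e-01 -3.8153034e-01  5.4924414e+02 -3.1861755e+02]
```

```bash
python3 -m inch '[[0,-0.0005,0.02,0,0,0,100],[0,0,0.02,0,0,0,100],[0,0,0.02,0,0,0,100],[0,0,0.012,0,0,0,100],[0,0,0.007,0,0,0,100],[0,0,0,0,0,0,100],[0,0,0,0,0,0,0],[0,0,0,0,0,0,0],[0,0,0,0,0,0,0],[0,0,0,0,0,0,0]]' 80
python3 -m inch '[[0,0,0,0,0,0,0],[0,0,0,0,0,0,0],[0,0,-0.01,0,0,0,0],[0.01,0,-0.015,0,0,0,0],[0.02,0,-0.03,0,0,0,0],[0.025,0,-0.03,0,0,0,0],[0.025,0,-0.03,0,0,0,0],[0.025,0,-0.03,0,0,0,0],[0.025,0,-0.03,0,0,0,0],[0.02,0,-0.025,0,0,0,0]]'
python3 - <<'E'
from h import *
import pickle
s=manip.state();R=q2R(s['eef_rot']);print(s['joints'].round(3),s['grip_width'],R.round(3).tolist())
c=cap('wrist'); pickle.dump((c,s),open('w6.pkl','wb'));save(c,'w6.png')
hsv=cv2.cvtColor(c['color'],cv2.COLOR_RGB2HSV)
P=pts(c); Q=(P-s['position'])@R
m=(cv2.inRange(hsv,(15,60,60),(35,255,255))>0)&(np.linalg.norm(Q,axis=-1)<90)
q=Q[m]; print(len(q),np.percentile(q,[1,50,99],axis=0).round(1))
k=abs(q[:,1])>14.5  # flange-only: back face rim beside body + edges
print(k.sum(),np.percentile(q[k],[1,10,50,90,99],axis=0).round(1).tolist())
E
```

```text
time: 17.12
position: [547.3, -327.8, 14.9]
eef_rot: [-0.284, -0.529, 0.775, -0.195]
contact_force: [5.2, 7.1, 14.8]
grip_width: 39.1
finger_force: 48.9
time: 17.95
position: [551.8, -313.9, 265.7]
eef_rot: [-0.284, -0.529, 0.776, -0.194]
contact_force: [1.4, -0.2, -3.4]
grip_width: 38.3
finger_force: 81.0
[-0.191  0.507  0.134  1.349 -0.688 -1.334] 38.293907990060795 [[-0.279, -0.931, -0.235], [-0.711, 0.365, -0.601], [0.646, -0.001, -0.764]]
5276 [[-21.3 -19.2 -27. ]
 [ 11.1   0.7  -8.5]
 [ 35.2  19.   20.1]]
753 [[-21.9, -20.1, -28.6], [-15.4, -19.0, -25.8], [6.1, -14.6, -21.7], [11.7, 18.7, -6.1], [13.1, 19.5, -1.9]]
```

View pics/w6.png

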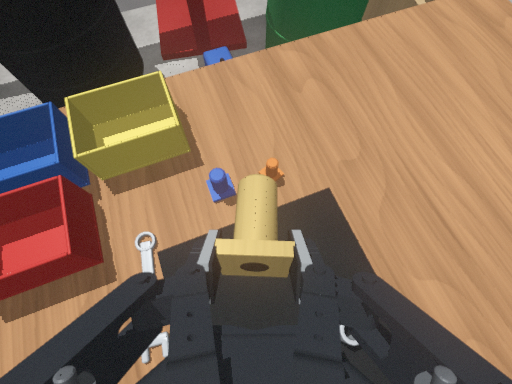

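The wrist view shows the flange gripped square at (255,245), body pointing away at (257,200), flipped as wanted. Now I'll work out the placement.

```bash
cat >> h.py <<'E'
def target(inlet,yaw,zb,f,along,up):
    # TCP pose with flange centre `along` down-slope, `up` above resting height
    a=np.radians(yaw); h=np.array([np.cos(a),np.sin(a),0]); yc=np.array([-np.sin(a),np.cos(a),0]); Z=np.array([0,0,1.])
    d=np.cos(np.pi/6)*h-.5*Z; n=.5*h+np.cos(np.pi/6)*Z
    y=np.array([0,1.,0]); zb=np.array(zb)/np.linalg.norm(zb); e=np.cross(y,zb)
    R=np.c_[d,yc,n]@np.c_[e,y,zb].T
    return R, np.array(inlet)+d*along+n*(4+up)-R@np.array(f)
def delta(R,p):
    s=manip.state(); R0=q2R(s['eef_rot']); 
    return R0.T@(p-s['position']), np.degrees(Rn.from_matrix(R0.T@R).as_rotvec())
E
python3 - <<'E'
from h import *
import pickle
c,s=pickle.load(open('w6.pkl','rb')); R=q2R(s['eef_rot'])
hsv=cv2.cvtColor(c['color'],cv2.COLOR_RGB2HSV); Q=(pts(c)-s['position'])@R
m=(cv2.inRange(hsv,(15,60,60),(35,255,255))>0)&(np.linalg.norm(Q,axis=-1)<90)
q=Q[m]; zb=np.array([-.653,0,-.757]); e=np.array([-.757,0,.653])
h=q@zb; t=q@e; print(np.histogram(h,bins=np.arange(-50,40,4)))
top=np.percentile(h,98); k=h>top-3
A=np.c_[t[k],q[k,1],np.ones(k.sum())]; print(k.sum(),top,'h fit',np.linalg.lstsq(A,h[k],rcond=None)[0])
k=h>top-9; print('t range flange',np.percentile(t[k],[1,99]),'y',np.percentile(q[k,1],[1,99]))
k=(h<top-25); print('body y mid',np.percentile(q[k,1],[1,99]),'body t hi',np.percentile(t[k],[1,99]), 'h lo',np.percentile(h,1))
kk=k&(t<np.percentile(t[k],40)); 
f=zb*(top-4)+e*0
import sys
R1,p1=target([444,71,225],-11.3,zb,[-5,0,-17],5,90)
print(R1.round(3).tolist(),p1,delta(R1,p1))
E
```

```text
(array([   0,    0,   22,  192,  211,  223,  229,  241,  253,  266,  274,
        283,  310,  125,  421,  611, 1605,    7,    3,    0,    0,    0]), array([-50, -46, -42, -38, -34, -30, -26, -22, -18, -14, -10,  -6,  -2,
         2,   6,  10,  14,  18,  22,  26,  30,  34,  38]))
1757 16.066764594487708 h fit [ 0.02248215  0.02841702 15.3889835 ]
t range flange [-24.59873607  15.62223025] y [-19.36545341  19.05897377]
body y mid [-11.33742667  13.52048475] body t hi [-16.63558667  -4.99929765] h lo -36.94104364459057
[[-0.963, 0.196, 0.183], [0.192, 0.981, -0.037], [-0.187, 0.0, -0.982]] [492.63701569  61.28136526 286.2711543 ] (array([-240.11274452,  194.06712336, -224.20493543]), array([-21.47195068, -41.88045509,  79.37534231]))
```

```bash
python3 -m inch '[[0,0,0,-1.65,-3.22,6.1,0],[0,0,0,-1.65,-3.22,6.1,0],[0,0,0,-1.65,-3.22,6.1,0],[0,0,0,-1.65,-3.22,6.1,0],[0,0,0,-1.65,-3.22,6.1,0],[0,0,0,-1.65,-3.22,6.1,0],[0,0,0,-1.65,-3.22,6.1,0],[0,0,0,-1.65,-3.22,6.1,0],[0,0,0,-1.65,-3.22,6.1,0],[0,0,0,-1.65,-3.22,6.1,0]]'
python3 -m inch '[[0,0,0,-1.65,-3.22,6.1,0],[0,0,0,-1.65,-3.22,6.1,0],[0,0,0,-1.65,-3.22,6.1,0],[0,0,-0.02,0,0,0,0],[0,0,-0.03,0,0,0,0],[0,0,-0.03,0,0,0,0],[0,0,0,0,0,0,0],[0,0,0,0,0,0,0],[0,0,0,0,0,0,0],[0,0,0,0,0,0,0]]'
python3 - <<'E'
from h import *
s=manip.state();print(s['joints'].round(3))
R1,p1=target([444,71,225],-11.3,[-.653,0,-.757],[-4,0,-11.6],0,95)
print(R1.round(3).tolist(),p1,delta(R1,p1))
E
```

```text
time: 18.83
position: [551.8, -314.2, 262.3]
eef_rot: [-0.002, -0.054, 0.997, -0.055]
contact_force: [-0.5, 0.1, -4.5]
grip_width: 38.3
finger_force: 81.0
time: 19.67
position: [537.3, -311.0, 339.5]
eef_rot: [0.086, 0.098, 0.991, -0.007]
contact_force: [-0.2, -0.7, -3.4]
grip_width: 37.9
finger_force: 81.2
[-0.557  0.285  0.161  1.285  0.064 -0.356]
[[-0.963, 0.196, 0.183], [0.192, 0.981, -0.037], [-0.187, 0.0, -0.982]] [490.81510023  61.64541989 298.59302301] (array([123.72806865, 356.31293588,  21.13050052]), array([ 0.18548558, -0.90068369,  0.02815576]))
```

```bash
python3 -m inch '[[0.0124,0.0356,0,0,-0.3,0,0],[0.0124,0.0356,0,0,-0.3,0,0],[0.0124,0.0356,0,0,-0.3,0,0],[0.0124,0.0356,0,0,0,0,0],[0.0124,0.0356,0,0,0,0,0],[0.0124,0.0356,0,0,0,0,0],[0.0124,0.0356,0,0,0,0,0],[0.0124,0.0356,0,0,0,0,0],[0.0124,0.0356,0,0,0,0,0],[0.0124,0.0356,0,0,0,0,0]]'
python3 -m inch '[[0,0,0,0,0,0,0],[0,0,0,0,0,0,0],[0,0,0,0,0,0,0],[0,0,0,0,0,0,0],[0,0,0,0,0,0,0],[0,0,0,0,0,0,0],[0,0,0,0,0,0,0],[0,0,0,0,0,0,0],[0,0,0,0,0,0,0],[0,0,0,0,0,0,0]]'
python3 - <<'E'
from h import *
import pickle
s=manip.state();c=cap('wrist'); pickle.dump((c,s),open('w7.pkl','wb'));save(c,'w7.png');print(s['position'],s['joints'].round(2))
E
```

```text
time: 20.5
position: [486.5, 63.0, 317.5]
eef_rot: [0.094, 0.098, 0.991, -0.009]
contact_force: [0.9, 0.5, -3.9]
grip_width: 37.9
finger_force: 81.7
time: 21.33
position: [488.2, 61.1, 319.7]
eef_rot: [0.096, 0.098, 0.991, -0.009]
contact_force: [0.5, -0.4, -3.4]
grip_width: 38.0
finger_force: 82.0
[488.24146728  61.05994574 319.66082402] [ 0.17  0.04 -0.2   1.15 -0.07  0.36]
```

View pics/w7.png

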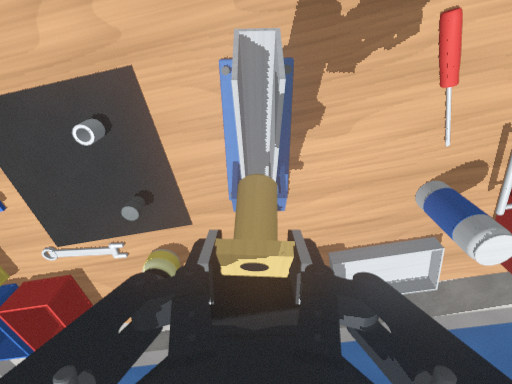

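The view from uphill shows the rails from (237,30)–(280,30) down to (258,180), roughly in line with the held body at (257,205). I'll measure both in this frame.

```bash
cat > rails.py <<'E'
from h import *
def rails(c,s,show=True):
    P=pts(c); a=np.radians(-11.3); h=np.array([np.cos(a),np.sin(a)]); yc=np.array([-h[1],h[0]])
    l=(P[...,:2]-[444,71])@h; w=(P[...,:2]-[444,71])@yc
    hsv=cv2.cvtColor(c['color'],cv2.COLOR_RGB2HSV)
    hi=(P[...,2]-(225-l*np.tan(np.pi/6)))*np.cos(np.pi/6)
    m=(hsv[...,1]<70)&(abs(hi)<7)&(abs(w)<28)&(l>-60)&(l<40)
    p=P[m]; l,w,hi=l[m],w[m],hi[m]
    print(m.sum(),'uphill end level',np.percentile(l,[0.5,1,2]),'w',np.percentile(w,[1,99]),'hi',np.percentile(hi,[5,50,95]))
    for side in(-1,1):
        for l0 in range(-50,30,16):
            k=(l>l0)&(l<l0+16)&(w*side>0)&(hi>np.median(hi)-3)
            if k.sum()>4: print(side,l0,k.sum(),'w',np.percentile(w[k],[3,50,97]).round(1),'hi',np.median(hi[k]).round(1))
    return p
E
python3 - <<'E'
from rails import *
import pickle
c,s=pickle.load(open('w7.pkl','rb')); rails(c,s)
R=q2R(s['eef_rot']); Q=(pts(c)-s['position'])@R; hsv=cv2.cvtColor(c['color'],cv2.COLOR_RGB2HSV)
m=(cv2.inRange(hsv,(12,60,40),(35,255,255))>0)&(np.linalg.norm(Q,axis=-1)<90)&(np.abs(Q[...,1])<25)
q=Q[m]; zb=np.array([-.653,0,-.757]); e=np.array([-.757,0,.653]); h=q@zb;t=q@e
for h0 in range(-44,20,6):
    k=(h>h0)&(h<h0+6); 
    if k.sum()>9: print(h0,k.sum(),'y',np.percentile(q[k,1],[2,50,98]).round(1),'t',np.percentile(t[k],[2,98]).round(1))
E
```

```text
1024 uphill end level [-40.19949287 -40.07670103 -39.48447678] w [-16.26967586  21.07120185] hi [-5.30370319  0.9771727   1.96027784]
-1 -50 37 w [-16.2 -14.6 -12.7] hi 0.5
-1 -34 122 w [-16.4 -14.4 -12.5] hi 1.2
-1 -18 98 w [-16.  -14.  -12.1] hi 1.5
-1 -2 80 w [-15.7 -13.8 -11.9] hi 1.3
-1 14 63 w [-15.3 -13.4 -11.6] hi 1.2
1 -50 45 w [16.3 18.1 20.2] hi 0.4
1 -34 123 w [16.4 18.3 20.4] hi 0.9
1 -18 99 w [16.7 18.7 20.7] hi 1.1
1 -2 81 w [17.  18.9 21. ] hi 0.8
1 14 66 w [17.4 19.2 21.2] hi 0.9
-44 20 y [-9.4 -0.3  5.4] t [-15.7  -7.9]
-38 295 y [-10.2   1.8  13.9] t [-16.6  -6.6]
-32 329 y [-10.1   1.8  13.6] t [-16.6  -6.9]
-26 335 y [-10.    1.8  13.4] t [-16.5  -7.1]
-20 378 y [-10.6   1.1  13.2] t [-16.7  -6.3]
-14 395 y [-10.8   1.1  13.2] t [-16.6  -6. ]
-8 439 y [-13.6   1.1  13.4] t [-16.8  -6.3]
-2 438 y [-19.    1.1  19.5] t [-16.9  -6.9]
4 468 y [-19.2  -2.   19.6] t [-24.5 -16.2]
10 2154 y [-18.8   0.6  19. ] t [-24.6  15.3]
16 193 y [-20.   17.7  20.2] t [-32.7  12.4]
```

Run:
```python
from h import *
import pickle
c,s=pickle.load(open('w7.pkl','rb')); R=q2R(s['eef_rot']); Q=(pts(c)-s['position'])@R
zb=np.array([-.653,0,-.757]); e=np.array([-.757,0,.653]); h=Q@zb;t=Q@e; y=Q[...,1]
m=(abs(y)<17)&(h>-50)&(h<2)&(t<0)&(t>-30)&(c['z_map']>0)
for h0 in range(-48,0,6):
    k=m&(h>h0)&(h<h0+6)
    if k.sum()>9: print(h0,k.sum(),'y',np.percentile(y[k],[1,99]).round(1))
k=(h>4)&(h<17)&(t<-22)&(t>-27)&(abs(y)<17); print('edge slope',k.sum(),np.polyfit(y[k],t[k],1))
R1,p1=target([443.5,73.7,225.5],-10.5,zb,[-4,0.3,-11.6],4,70)
print(p1,delta(R1,p1))
```

```text
-42 121 y [-10.2  13.8]
-36 313 y [-10.8  14. ]
-30 346 y [-10.6  14.3]
-24 355 y [-11.2  14.1]
-18 389 y [-11.5  13.8]
-12 409 y [-11.3  13.5]
-6 429 y [-11.6  13.2]
edge slope 1088 [-3.60434427e-03 -2.33450332e+01]
[481.50188513  66.35165782 275.44238792] (array([15.93786125,  3.71624859, 41.92794388]), array([-0.05232048,  0.26430727, -0.77394929]))
```

```bash
sed -i 's/e=np.cross(y,zb)$/y=y-y@zb*zb; y\/=np.linalg.norm(y); e=np.cross(y,zb)/' h.py
python3 - <<'E'
from h import *
R1,p1=target([443.5,73.7,225.5],-10.5,[-.653,-.018,-.757],[-4,0.5,-11.6],4,64)
print(p1,delta(R1,p1))
E
```

```text
[478.48363448  66.49908445 270.25562991] (array([19.86491619,  3.26236169, 46.44527233]), array([ 0.72717376,  0.25872046, -1.44948309]))
```

```bash
python3 -m inch '[[0,0,0,0.7,0.25,-1.45,0],[0.004,0.0007,0.01,0,0,0,0],[0.004,0.0007,0.01,0,0,0,0],[0.004,0.0007,0.01,0,0,0,0],[0.004,0.0007,0.01,0,0,0,0],[0.004,0.0005,0.0065,0,0,0,0],[0,0,0,0,0,0,0],[0,0,0,0,0,0,0],[0,0,0,0,0,0,0],[0,0,0,0,0,0,0]]'
cat > chk.py <<'E'
from rails import *
s=manip.state();c=cap('wrist');save(c,f"c{s['time']:.1f}.png")
R=q2R(s['eef_rot']); P=pts(c); Q=(P-s['position'])@R
zb=np.array([-.653,-.018,-.757]);e=np.array([-.757,0,.653]); h=Q@zb;t=Q@e;y=Q[...,1]
m=(abs(y)<17)&(h>-50)&(h<2)&(t<0)&(t>-30)&(c['z_map']>0)
a=np.radians(-11.3); H=np.array([np.cos(a),np.sin(a)]); yc=np.array([-H[1],H[0]])
w=(P[...,:2]-[444,71])@yc; l=(P[...,:2]-[444,71])@H
for h0 in range(-46,0,9):
    k=m&(h>h0)&(h<h0+9)
    if k.sum()>9: q=np.percentile(w[k],[1,99]); print('body',h0,k.sum(),'w',q.round(1),q.mean().round(2),'l',l[k].mean().round(1),'z',P[k][:,2].mean().round(1))
k=(h>4)&(h<17)&(t>-27)&(t<20)&(abs(y)<21);print('flange w',np.percentile(w[k],[1,99]).round(1))
rails(c,s)
print(s['position'],s['contact_force'],s['joints'].round(2))
E
python3 chk.py
```

```text
time: 22.22
position: [478.6, 65.9, 271.0]
eef_rot: [0.094, 0.086, 0.992, -0.016]
contact_force: [0.1, -0.4, -3.0]
grip_width: 38.3
finger_force: 82.0
body -46 71 w [-9.7 13.3] 1.84 l 4.2 z 244.8
body -37 474 w [-9.6 14.8] 2.56 l 7.1 z 249.6
body -28 534 w [-9.8 15.3] 2.74 l 11.6 z 257.4
body -19 578 w [-9.9 15.1] 2.59 l 16.1 z 265.2
body -10 641 w [-10.   14.9] 2.46 l 20.5 z 273.1
body -1 216 w [-9.1 14.8] 2.83 l 23.2 z 278.4
flange w [-18.1  21.8]
1363 uphill end level [-40.21667471 -39.87204726 -39.52077945] w [-16.47094024  21.01449841] hi [-5.75517312  0.90484649  1.76883869]
-1 -50 58 w [-16.8 -14.6 -12.9] hi 0.5
-1 -34 179 w [-16.5 -14.3 -12.6] hi 1.1
-1 -18 126 w [-16.1 -14.1 -12.3] hi 1.3
-1 -2 105 w [-15.8 -13.8 -11.8] hi 1.2
-1 14 75 w [-15.5 -13.4 -11.6] hi 1.3
1 -50 63 w [16.2 18.1 19.9] hi 0.5
1 -34 170 w [16.4 18.2 20.3] hi 1.0
1 -18 132 w [16.7 18.5 20.6] hi 0.9
1 -2 96 w [17.  18.9 20.9] hi 1.0
1 14 75 w [17.4 19.4 21.2] hi 0.9
[478.62097882  65.85097108 271.02194599] [ 0.07036553 -0.44968939 -3.02067857] [ 0.19  0.04 -0.32  1.04 -0.08  0.36]
```

```bash
python3 -m inch '[[0.0026,0.0006,0.003,0,0,0,0],[0.0026,0.0001,0.003,0,0,0,0],[0.0026,0.0001,0.003,0,0,0,0],[0.0026,0.0001,0.003,0,0,0,0],[0.0026,0.0001,0.003,0,0,0,0],[0.0026,0.0001,0.003,0,0,0,0],[0,0,0,0,0,0,0],[0,0,0,0,0,0,0],[0,0,0,0,0,0,0],[0,0,0,0,0,0,0]]'
python3 chk.py
```

```text
time: 23.1
position: [466.5, 68.6, 249.8]
eef_rot: [0.093, 0.086, 0.992, -0.016]
contact_force: [-1.0, -0.2, -3.2]
grip_width: 38.1
finger_force: 82.0
body -46 189 w [-12.6  17. ] 2.24 l -10.6 z 222.5
body -37 773 w [-15.7  17.9] 1.08 l -6.1 z 229.0
body -28 531 w [-9.5 15.6] 3.08 l -0.7 z 236.2
body -19 575 w [-9.6 15.4] 2.92 l 3.7 z 244.0
body -10 637 w [-9.6 15.2] 2.8 l 8.0 z 251.9
body -1 214 w [-8.8 15. ] 3.1 l 10.8 z 257.1
flange w [-17.6  22.1]
1411 uphill end level [-40.40061577 -40.11919639 -39.70159743] w [-16.48724689  20.97596799] hi [-5.84514062  0.8707167   1.65635169]
-1 -50 64 w [-16.6 -14.7 -12.7] hi 0.7
-1 -34 183 w [-16.5 -14.3 -12.5] hi 1.1
-1 -18 131 w [-16.1 -14.  -12.2] hi 1.2
-1 -2 104 w [-15.8 -13.7 -11.8] hi 1.2
-1 14 70 w [-15.4 -13.6 -11.7] hi 1.4
1 -50 75 w [16.2 18.1 20.1] hi 0.4
1 -34 176 w [16.3 18.2 20.2] hi 0.9
1 -18 128 w [16.7 18.6 20.7] hi 0.9
1 -2 97 w [16.7 18.8 21. ] hi 0.9
1 14 54 w [18.  19.8 21.3] hi 1.1
[466.52083189  68.63257953 249.76336526] [-0.97050668 -0.22811768 -3.16362226] [ 0.2   0.03 -0.39  0.98 -0.08  0.37]
```

```bash
python3 -m inch '[[0.0026,0,0.003,0,0,0,0],[0.0026,0,0.003,0,0,0,0],[0.0026,0,0.003,0,0,0,0],[0.0026,0,0.003,0,0,0,0],[0.0026,0,0.003,0,0,0,0],[0,0,0,0,0,0,0],[0,0,0,0,0,0,0],[0,0,0,0,0,0,0],[0,0,0,0,0,0,0],[0,0,0,0,0,0,0]]'
```

```text
time: 23.98
position: [456.7, 70.1, 232.6]
eef_rot: [0.093, 0.086, 0.992, -0.016]
contact_force: [1.0, -0.3, -3.2]
grip_width: 38.3
finger_force: 82.0
```

```bash
python3 -m inch '[[0.0026,0,0.003,0,0,0,0],[0.0026,0,0.003,0,0,0,0],[0.0026,0,0.003,0,0,0,0],[0,0,0,0,0,0,0],[0,0,0,0,0,0,0],[0,0,0,0,0,0,0],[0,0,0,0,0,0,0],[0,0,0,0,0,0,0],[0,0,0,0,0,0,0],[0,0,0,0,0,0,0]]'; python3 chk.py | grep -E "body|flange"
```

```text
time: 24.82
position: [450.6, 70.9, 222.2]
eef_rot: [0.093, 0.086, 0.992, -0.016]
contact_force: [0.2, -0.3, -3.2]
grip_width: 38.3
finger_force: 81.9
body -46 186 w [-12.9  16.8] 1.95 l -26.9 z 194.9
body -37 608 w [-12.7  16.7] 1.99 l -22.0 z 201.1
body -28 670 w [-12.7  16.8] 2.05 l -17.4 z 208.8
body -19 751 w [-12.6  16.9] 2.15 l -12.9 z 216.7
body -10 803 w [-12.5  16.9] 2.22 l -8.5 z 224.6
body -1 404 w [-15.9  17.8] 0.95 l -7.3 z 230.6
flange w [-18.6  21.2]
```

```bash
python3 -m inch '[[0.0013,0.0003,0.0015,0,0,0,0],[0,0,0,0,0,0,0],[0.0013,0,0.0015,0,0,0,0],[0,0,0,0,0,0,0],[0.0007,0,0.0008,0,0,0,0],[0,0,0,0,0,0,0],[0.0007,0,0.0008,0,0,0,0],[0,0,0,0,0,0,0],[0,0,0,0,0,0,0],[0,0,0,0,0,0,0]]'
```

```text
time: 25.7
position: [447.5, 71.7, 216.8]
eef_rot: [0.093, 0.086, 0.992, -0.016]
contact_force: [-0.1, 0.3, -3.6]
grip_width: 37.7
finger_force: 82.0
```

```bash
python3 -m inch '[[0.0007,0,0.0008,0,0,0,0],[0,0,0,0,0,0,0],[0.0007,0,0.0008,0,0,0,0],[0,0,0,0,0,0,0],[0,0,0,0,0,0,0],[0,0,0,0,0,0,0],[0,0,0,0,0,0,0],[0,0,0,0,0,0,0],[0,0,0,0,0,0,0],[0,0,0,0,0,0,0]]'
```

```text
time: 26.53
position: [448.0, 71.7, 216.3]
eef_rot: [0.095, 0.086, 0.992, -0.016]
contact_force: [2.0, -1.2, 5.7]
grip_width: 37.9
finger_force: 83.0
```

Firm contact on the rails (about 9 N along the normal). Releasing.

```bash
python3 -m inch '[[0,0,0,0,0,0,70],[0,0,0,0,0,0,70],[0,0,0,0,0,0,70],[0,0,0,0,0,0,70],[0,0,0,0,0,0,70],[0,0,0,0,0,0,70],[0,0,0,0,0,0,70],[0,0,0,0,0,0,70],[0,0,0,0,0,0,70],[0,0,0,0,0,0,70]]'
python3 - <<'E'
from h import *
import pickle
for n in ['side','top']:
    c=cap(n); pickle.dump(c,open(n+'8.pkl','wb')); save(c,n+'8.png'); P=pts(c)
    hsv=cv2.cvtColor(c['color'],cv2.COLOR_RGB2HSV); m=(cv2.inRange(hsv,(15,70,70),(35,255,255))>0)&(abs(P[...,0]-500)<100)&(abs(P[...,1]-60)<60)&(P[...,2]>120)
    p=P[m]; print(n,len(p),np.median(p,0) if len(p) else '', np.percentile(p,[5,95],axis=0).round(0).tolist() if len(p) else '')
E
```

```text
time: 27.37
position: [446.4, 71.9, 214.9]
eef_rot: [0.093, 0.086, 0.992, -0.016]
contact_force: [-0.7, -1.0, 0.3]
grip_width: 59.7
finger_force: 0.0
side 751 [414.26050021  54.57523843 495.07508638] [[401.0, 44.0, 194.0], [512.0, 72.0, 661.0]]
top 456 [420.18157883  67.33159113 567.86491175] [[402.0, 45.0, 171.0], [521.0, 113.0, 680.0]]
```

Run:
```python
from h import *
import pickle
a=np.radians(-10.6);h=np.array([np.cos(a),np.sin(a),0]);d=.866*h-[0,0,.5];n=.5*h+[0,0,.866];y=np.array([-h[1],h[0],0]);I=np.array([443.3,73.5,225])
for N in ['side','top']:
    c=pickle.load(open(N+'8.pkl','rb')); P=pts(c)
    hsv=cv2.cvtColor(c['color'],cv2.COLOR_RGB2HSV); V=P-I; s=V@d;u=V@n;w=V@y
    m=(cv2.inRange(hsv,(15,70,70),(35,255,255))>0)&(s>-60)&(s<140)&(abs(w)<32)&(abs(u)<25)
    print(N,m.sum()); 
    if m.sum(): print(np.percentile(np.c_[s,w,u] if 0 else np.stack([s[m],w[m],u[m]],1),[3,50,97],axis=0).round(1).tolist())
    x0=180 if N=='side' else 195; y0=135 if N=='side' else 150
    cv2.imwrite(f'pics/{N}8c.png',cv2.resize(c['color'][y0:y0+95,x0:x0+110,::-1],None,fx=3.6,fy=5,interpolation=2))
i=np.hstack([cv2.imread('pics/side8c.png'),cv2.imread('pics/top8c.png')]);cv2.imwrite('pics/both8.png',i);print(i.shape)
```

```text
side 106
[[54.9, -23.6, 0.3], [69.6, -3.3, 8.0], [86.6, 19.8, 12.8]]
top 134
[[58.3, -20.3, -22.1], [72.7, -1.3, 9.3], [93.4, 22.0, 16.1]]
(475, 792, 3)
```

The flange spans 55–94 mm down the slope at the right height, so the bushing is waiting at the gate. Next I'll retreat and go to the knob.

```bash
python3 -m inch '[[0,0,-0.01,0,0,0,70],[0,0,-0.02,0,0,0,70],[0,0,-0.025,0,0,0,70],[0,0,-0.03,0,0,0,70],[0,0,-0.02,0,0,0,70],[0,0,0,0,6.7,0,70],[0,0,0,0,6.7,0,70],[0,0,0,0,6.7,0,70],[0,0,0,0,0,0,70],[0,0,0,0,0,0,70]]'
cat > knob.py <<'E'
from h import *
s=manip.state();c=cap('wrist');save(c,f"k{s['time']:.1f}.png"); P=pts(c)
a=np.radians(-10.4);h=np.array([np.cos(a),np.sin(a),0]);d=.866*h-[0,0,.5];n=.5*h+[0,0,.866];y=np.array([-h[1],h[0],0]);I=np.array([443.3,73.5,225.5])
hsv=cv2.cvtColor(c['color'],cv2.COLOR_RGB2HSV); V=P-I; S,W,U=V@d,V@y,V@n
m=(((hsv[...,0]<8)|(hsv[...,0]>172))&(hsv[...,1]>130))&(abs(S-100)<40)&(abs(W)<40)&(U>20)&(U<100)
print('knob',m.sum())
if m.sum(): print(np.percentile(np.stack([S[m],W[m],U[m]],1),[2,50,98],axis=0).round(1).tolist())
m=(cv2.inRange(hsv,(15,70,70),(35,255,255))>0)&(S>-60)&(S<190)&(abs(W)<22)&(U>-3)&(U<13)
print('brass/yellow',m.sum())
if m.sum(): print(np.percentile(np.stack([S[m],W[m],U[m]],1),[2,50,98],axis=0).round(1).tolist())
R=q2R(s['eef_rot']); G=np.array([0,0,-18.7])
th=np.radians(20); z=-np.cos(th)*n+np.sin(th)*d   # tool axis 20 deg from knob axis
x=np.cross(y,z); R1=np.c_[x,y,z]
K=I+100*d+48*n; p=K-R1@G
print('to knob grip',delta(R1,p),'n in tool',R.T@n,s['position'],s['joints'].round(2))
E
python3 knob.py
```

```text
time: 28.3
position: [428.8, 76.5, 316.1]
eef_rot: [-0.083, 0.088, 0.993, -0.001]
contact_force: [-0.2, -0.4, 0.5]
grip_width: 59.7
finger_force: 0.0
knob 341
[[90.0, -10.8, 37.1], [92.3, 0.5, 45.5], [98.1, 11.1, 53.7]]
brass/yellow 966
[[57.8, -20.0, 1.5], [70.3, 0.0, 9.6], [188.4, 19.6, 11.1]]
to knob grip (array([-140.83559693,    0.70141102,   96.96583292]), array([-0.96258934,  0.64099517,  0.25826875])) n in tool [-0.35017527 -0.01761964 -0.93649497] [428.77918587  76.51357654 316.10214842] [ 0.15  0.21 -0.    1.52  0.04  0.32]
```

```bash
python3 -m inch '[[-0.03,0,0,-0.9,0.6,0.25,70],[-0.035,0,0,0,0,0,70],[-0.035,0,0,0,0,0,70],[-0.03,0,0,0,0,0,70],[-0.011,0.0005,0.015,0,0,0,70],[0,0,0.02,0,0,0,70],[0,0,0.02,0,0,0,70],[0,0,0,0,0,0,70],[0,0,0,0,0,0,70],[0,0,0,0,0,0,70]]'
python3 knob.py
```

```text
time: 29.18
position: [554.6, 54.4, 242.3]
eef_rot: [-0.084, 0.09, 0.992, 0.008]
contact_force: [-0.1, 0.2, -0.1]
grip_width: 60.1
finger_force: 0.0
knob 1243
[[90.6, -10.8, 40.2], [95.6, -0.0, 55.1], [111.5, 11.2, 58.0]]
brass/yellow 2644
[[58.3, -19.9, -1.1], [74.9, 0.4, 9.5], [189.4, 19.4, 11.6]]
to knob grip (array([-1.3206075 , -1.4123357 , 44.13497489]), array([0.02015572, 0.31809354, 0.07773715])) n in tool [-3.46610227e-01 -4.24025188e-04 -9.37985699e-01] [554.63778242  54.38777272 242.27675142] [0.07 0.44 0.15 1.44 0.04 0.25]
```

```bash
python3 -m inch '[[-0.0018,-0.0012,0.014,0,0,0,70],[0,0,0.015,0,0,0,70],[0,0,0.011,0,0,0,70],[0,0,0.004,0,0,0,70],[0,0,0,0,0,0,70],[0,0,0,0,0,0,0],[0,0,0,0,0,0,0],[0,0,0,0,0,0,0],[0,0,0,0,0,0,0],[0,0,0,0,0,0,0]]' 80
python3 -m inch '[[0,0,0,0,0,0,0],[0,0,0,0,0,0,0],[0,0,0,0,0,0,0],[0,0,0,0,0,0,0],[0,0,0,0,0,0,0],[0,0,0,0,0,0,0],[0,0,0,0,0,0,0],[0,0,0,0,0,0,0],[0,0,0,0,0,0,0],[0,0,0,0,0,0,0]]' 80
```

```text
time: 30.07
position: [549.8, 54.1, 197.7]
eef_rot: [-0.085, 0.09, 0.992, 0.008]
contact_force: [0.4, 0.5, 6.3]
grip_width: 23.0
finger_force: 78.3
time: 30.9
position: [549.8, 54.1, 197.7]
eef_rot: [-0.085, 0.09, 0.992, 0.008]
contact_force: [0.1, 0.2, 5.8]
grip_width: 23.3
finger_force: 78.3
```

```bash
python3 -m inch '[[-0.0014,0,-0.0038,0,0,0,0],[-0.0014,0,-0.0038,0,0,0,0],[-0.0014,0,-0.0038,0,0,0,0],[-0.0014,0,-0.0038,0,0,0,0],[-0.001,0,-0.0028,0,0,0,0],[0,0,0,0,0,0,0],[0,0,0,0,0,0,0],[0,0,0,0,0,0,0],[0,0,0,0,0,0,0],[0,0,0,0,0,0,0]]'
cat > st.py <<'E'
from h import *
a=np.radians(-10.4);h=np.array([np.cos(a),np.sin(a),0]);d=.866*h-[0,0,.5];n=.5*h+[0,0,.866];y=np.array([-h[1],h[0],0]);I=np.array([443.3,73.5,225.5])
for N in ['side','top']:
    c=cap(N);P=pts(c);hsv=cv2.cvtColor(c['color'],cv2.COLOR_RGB2HSV);V=P-I;S,W,U=V@d,V@y,V@n
    for nm,m in [('brass',(cv2.inRange(hsv,(15,70,70),(35,255,255))>0)&(S>30)&(S<215)&(abs(W)<26)&(abs(U)<16)),('knob',((hsv[...,0]<8)|(hsv[...,0]>172))&(hsv[...,1]>130)&(abs(S-100)<30)&(abs(W)<25)&(U>20)&(U<100))]:
        print(N,nm,m.sum(),np.percentile(np.stack([S[m],W[m],U[m]],1),[3,50,97],axis=0).round(1).tolist() if m.sum() else '')
        if nm=='brass': print(np.histogram(S[m],bins=np.arange(30,220,10))[0])
E
python3 st.py
```

```text
time: 31.73
position: [558.6, 52.5, 213.4]
eef_rot: [-0.085, 0.09, 0.992, 0.008]
contact_force: [0.0, 3.4, 2.3]
grip_width: 23.6
finger_force: 82.6
side brass 161 [[145.7, -23.3, -2.9], [171.2, -5.6, 6.7], [195.9, 21.3, 14.6]]
[ 0  0  0  0  0  0  0  0  0  0  0 20 27 30 27 37 20  0]
side knob 0 
top brass 0 
[0 0 0 0 0 0 0 0 0 0 0 0 0 0 0 0 0 0]
top knob 0
```

The bushing has slid home (flange spans about 146–186). I'll let go of the knob so the detent settles, and check it.

```bash
python3 -m inch '[[0,0,0,0,0,0,70],[0,0,0,0,0,0,70],[0,0,0,0,0,0,70],[0,0,0,0,0,0,70],[0,0,0,0,0,0,70],[0,0,-0.01,0,0,0,70],[0,0,-0.01,0,0,0,70],[0,0,-0.01,0,0,0,70],[0,0,0,0,0,0,70],[0,0,0,0,0,0,70]]'
python3 knob.py
```

```text
time: 32.67
position: [563.8, 51.2, 242.6]
eef_rot: [-0.086, 0.09, 0.992, 0.008]
contact_force: [-1.0, -0.2, -0.3]
grip_width: 60.0
finger_force: 0.0
knob 1504
[[90.7, -10.8, 58.0], [95.5, 0.3, 72.9], [111.0, 11.3, 76.0]]
brass/yellow 188
[[148.1, -21.5, 0.7], [175.5, 16.6, 9.2], [189.5, 21.6, 12.5]]
to knob grip (array([ 7.05825654,  0.31944233, 45.31341454]), array([-0.04430131,  0.08191982,  0.03976648])) n in tool [-3.44515827e-01 -6.81259825e-04 -9.38756827e-01] [563.81300857  51.15529808 242.60521784] [0.07 0.46 0.18 1.46 0.04 0.24]
```

```bash
python3 -m inch '[[0,0,0.01,0,0,0,70],[0,0,0.01,0,0,0,70],[0,0,0.01,0,0,0,70],[0,0,0,0,0,0,70],[0,0,0,0,0,0,0],[0,0,0,0,0,0,0],[0,0,0,0,0,0,0],[0,0,0,0,0,0,0],[0,0,0,0,0,0,0],[0,0,0,0,0,0,0]]'
python3 -m inch '[[0.0014,0,0.0038,0,0,0,0],[0.0014,0,0.0038,0,0,0,0],[0.0014,0,0.0038,0,0,0,0],[0.0014,0,0.0038,0,0,0,0],[0.0007,0,0.002,0,0,0,0],[0.0004,0,0.001,0,0,0,0],[0,0,0,0,0,0,0],[0,0,0,0,0,0,0],[0,0,0,0,0,0,0],[0,0,0,0,0,0,0]]'
python3 -m inch '[[0,0,0,0,0,0,70],[0,0,0,0,0,0,70],[0,0,0,0,0,0,70],[0,0,0,0,0,0,70],[0,0,0,0,0,0,70],[0,0,-0.01,0,0,0,70],[0,0,-0.02,0,0,0,70],[0,0,-0.02,0,0,0,70],[0,0,0,0,0,0,70],[0,0,0,0,0,0,70]]'
python3 knob.py
```

```text
time: 33.55
position: [558.7, 52.4, 213.6]
eef_rot: [-0.085, 0.09, 0.992, 0.008]
contact_force: [-0.9, 1.0, 2.3]
grip_width: 23.0
finger_force: 78.5
time: 34.38
position: [549.9, 54.0, 197.9]
eef_rot: [-0.084, 0.09, 0.992, 0.008]
contact_force: [0.9, 1.2, 9.2]
grip_width: 23.1
finger_force: 80.1
time: 35.22
position: [558.0, 52.4, 245.9]
eef_rot: [-0.085, 0.09, 0.992, 0.008]
contact_force: [0.0, 0.3, -0.8]
grip_width: 60.2
finger_force: 0.0
knob 1213
[[90.6, -11.0, 40.3], [95.8, -0.1, 55.3], [111.3, 11.2, 58.1]]
brass/yellow 827
[[148.6, -20.5, 3.8], [178.6, 1.0, 9.4], [189.4, 20.6, 12.6]]
to knob grip (array([ 0.44382719,  0.2389292 , 47.06059521]), array([-0.03722291,  0.08980797,  0.03703158])) n in tool [-3.45458710e-01 -3.20521516e-04 -9.38410452e-01] [558.04604632  52.40727412 245.88897865] [0.07 0.45 0.17 1.46 0.04 0.25]
```

The knob is back at its starting height to within 0.2 mm. I'll clear away and hand in.

```bash
python3 -m inch '[[0,0,-0.02,0,0,0,70],[0,0,-0.02,0,0,0,70],[0,0,-0.02,0,0,0,70],[0,0,0,0,0,0,70],[0,0,0,0,0,0,70],[0,0,0,0,0,0,70],[0,0,0,0,0,0,70],[0,0,0,0,0,0,70],[0,0,0,0,0,0,70],[0,0,0,0,0,0,70]]'
python3 st.py; python3 -c "
from workcell import manip
print(manip.job_done())"
```

```text
time: 36.1
position: [567.0, 50.6, 303.9]
eef_rot: [-0.087, 0.09, 0.992, 0.007]
contact_force: [0.7, -0.8, 0.3]
grip_width: 59.9
finger_force: 0.0
side brass 166 [[145.3, -23.3, -3.1], [172.4, -5.9, 7.6], [196.2, 21.5, 15.4]]
[ 0  0  0  0  0  0  0  0  0  0  0 20 25 30 29 34 27  1]
side knob 48 [[89.8, -13.1, 35.5], [98.1, -7.7, 51.7], [108.4, 4.9, 58.6]]
top brass 0 
[0 0 0 0 0 0 0 0 0 0 0 0 0 0 0 0 0 0]
top knob 0 
the job is handed in; nothing more can be done
None
```

I handed the job in after about 36 s of robot time: the camera readings put the bushing flange up at home against the yellow stop and the red knob fully back in (no verdict was returned), and nothing else on the bench was handled, though I didn't re-measure the bystanders.

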